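# Balance a steel disc on a domed anvil and run it under the gauge

### The arm

A 6-joint arm with a two-finger parallel gripper is mounted at the origin on the work surface. World frame = base frame: x ahead of the robot, y to its left, z up, the work surface at z = 0. Lengths are in m, angles in rad, forces in N, time in s.
With the tool pointing down it reaches from about 0.375 to 0.9 m from the base axis. Payload 3.1 kg.
Tool frame: the origin (TCP) lies between the finger pads; the fingertips stand 8 mm ahead of it and the grasp point (between the pads) lies 11 mm behind it; z points along the fingers, y is the line along which they close (so a half turn about z gives the same grasp; the last joint's range is limited). The gripper opens to 87 mm and grips with 3 to 60 N. Pads are 19 mm wide; open, the fingers measure 117 mm over their backs; the gripper's body (75 mm by 190 mm) begins 51 mm behind the grasp point.
Start: joints at [1.123, 0.527, 1.433, -0, 1.181, -0.178], TCP at [0.167, 0.602, 0.231] pointing down, gripper open.
Joint ranges: [-3.08, 3.08], [-0.75, 2.2], [0.22, 2.44], [-1.43, 4.57], [0, 2.65], [-2.85, 2.85]. Speed limits (rad/s): [2.79, 2.79, 3.14, 3.14, 3.14, 3.14].

### API

Orientations are given as a unit quaternion [x, y, z, w].
In Python, from rig import robot gives the robot as it stands.
- The arm moves only by the tool move_arm, never from a script. Its argument "motion" is text: rows parted by semicolons, each of 5 numbers parted by spaces: the opening, from -1 (shut) to 1 (fully open), then the shift along the tool's x, y, z normalised to -1 to 1, where 1 is 0.2 m, then the turn about the tool's z normalised to -1 to 1, where 1 is pi rad. A call has 1 to 12 rows; each row is the pose to reach, as a shift and turn from the pose commanded when the call began, along the tool's axes at that moment, turning the shorter way round; what a row does not reach only later rows make up. A row lasts 1/12 s, in which the tool goes at most 41.7 mm and 7.16 degrees, less where a joint would pass 70% of its speed; a pose out of reach is approached as far as the arm can. A call with a number of a shift or a turn outside -1 to 1 is refused whole. A call with a gripper value outside its range is refused whole. The fingers move at their own pace and stop on an object; "newtons" is the grip in N (left out, the last holds). Time passes only in rows, so rows that repeat a pose let the fingers close. It gives the time, the measured TCP pose, the force, the opening and the grip force at its end, in the units of the state.
- robot.get_obs(): the state, without advancing time (a new reading comes with each control period).
- robot.camera(name): name is "side" or "top" or "wrist"; returns (picture, depth): 400x640x3 uint8, red, green, blue; 400x640 float32, m along the optical axis (not along the pixel's ray), 0 where there is no reading.
- robot.camera_model(name): a dict with "mtx" (3x3 intrinsics, pixels), "position" and "attitude" of the camera in the world. Camera axes: x right, y down, z forward; pixel columns grow to the right and rows downward; lengths in m; the calibration is good to about 2 mm. A picture is of the moment at which its call begins: read the wrist's pose just before it. camera_model takes no time and is no camera call; for the wrist camera it gives the pose at the moment of the call.
- robot.hand_in(): hands the job in; it is judged then, once.
The state is a dict: "time": time; "q": joint angles; "joint_velocities": joint speeds; "joint_torque": joint torques, N m; "position": TCP position; "tool_rot": TCP orientation; "ft_force": force on the tool from outside, world axes, zero at the start; "moment": the same for the moment, N m; "grip_width": finger opening in m; "grip_force": force on a finger pad.
Only numpy, scipy, OpenCV 4.12 (cv2) and the standard library are available. Lean on these libraries where they do the work, as an engineer would, in place of code of your own. Each camera call takes 0.05 s, during which the arm holds its last target. There are 200 camera calls.

### The job

Get the flat round steel disc ready for a thickness reading: with the carriage of the gauge stand still pulled out, set the disc down (do not drop it) flat on the crown of the domed anvil so that it stays balanced there, level and centred, when you let go. Then slide the carriage (it has a black handle) fully home against its stop, so that the disc ends up under the dial gauge, still balanced and level. Nothing may knock the gauge, and the square specimen, the tall specimen and the jar stay where they are.

Things in the scene. Friction and masses are not known exactly. Their poses are not given: they have to be found in the camera images.
- disc: the workpiece: a plain flat bare-steel disc, diameter 40 mm, 16 mm thick, about 155 g, lying on the bench among the other specimens; origin at the centre of its underside, z along its axis
- square: bystander: a bare-steel square specimen 36 x 36 mm, 16 mm thick, lying flat on the bench; origin at the centre of its underside
- tall: bystander: a bare-steel round specimen, diameter 40 mm like the disc but 36 mm tall, standing on the bench; origin at the centre of its underside
- jar: bystander: an amber glass jar, diameter 60 mm, 85 mm tall, standing on the bench; origin at the centre of its underside
- base: the fixed grey base plate of the gauge stand, 150 mm (x) by 430 mm (y) by 30 mm high; origin on the bench surface under the middle of the slideway. The carriage slides along its y axis. A column stands at its +y end
- carriage (a joint): position of the aluminium carriage on the base in m: 0 fully pulled out (loading), 0.150 fully home against the stop, where the anvil is straight under the gauge tip; it moves along the base's +y axis, needs about 2 to 3 N and stays where it is left. The carriage block is 104 x 104 mm, its top 60 mm above the bench
- anvil_top (a point): the crown (highest point) of the polished steel domed anvil in the middle of the carriage, 74 mm above the bench. The dome is a spherical cap of radius 50 mm that rises 14 mm above the carriage's flat top (69 mm across at its foot). Moves with the carriage; axes parallel to the base's
- handle (a point): grip point of the carriage's handle: an upright black square post 16 x 16 mm, its sides parallel to the base's axes, standing on a tongue of the carriage 100 mm from the anvil's crown on the base's -y side. The post's foot is 50 mm and its top 95 mm above the bench; this point is on its axis, 83 mm above the bench
- gauge: the fixed dial gauge with its column and arm on the base; origin and axes as the base's. The column (28 mm diameter) stands 190 mm from the origin towards +y and is 245 mm tall; an arm 20 mm deep (136 to 156 mm above the bench) reaches from it to the dial, 56 mm in diameter, 60 mm from the origin towards +y, its rim 156 to 212 mm above the bench
- gauge_tip (a point): lower end of the gauge's vertical spindle (5 mm diameter), 102 mm above the bench: 28 mm above the anvil's crown when the carriage is home, so 12 mm above the top of a disc lying on it
Not all that is in view belongs to the job. Leave any blue or brown look-alike of the disc alone.

How it is judged:
By the outcome, as a careful person would: the job done as asked, in the order asked, and still so for the second after the job is handed in, with the robot touching nothing.
It also fails if it takes over 58 s, if anything falls off the work surface, if the arm or the gripper's body presses on something with over 40 N, if the wrist force passes 120 N, or if a joint passes its speed limit or range.

## Working session

There is one attempt and no reset: what is moved stays moved. The work goes in short steps, Python scripts to look and compute and a tool call to move; the robot and the scene stay as the last step left them, time stands still between calls to the robot, and variables do not carry over. Pictures are saved under pics/ and viewed, at most 10 in all, crops included, and the job is handed in when it is done.

Besides the shell and the picture viewer there is one more tool, called as a command line: name --argument value ..., lists and objects as JSON in quotes. move_arm: Moves the arm, as the interface text tells. Its arguments: {"type":"object","properties":{"motion":{"type":"string"},"newtons":{"type":"number"}},"required":["motion"]}

```bash
mkdir -p pics; ls; cat > h.py <<'E'
import numpy as np, cv2
from scipy.spatial.transform import Rotation as R
from rig import robot
def rot(a):
    a=np.array(a,float); return a if a.shape==(3,3) else R.from_quat(a).as_matrix()
def snap(n):
    m=robot.camera_model(n); p,d=robot.camera(n); return p,d,m
def pts(d,m):
    K=np.array(m["mtx"]); v,u=np.indices(d.shape)
    c=np.stack([(u-K[0,2])/K[0,0]*d,(v-K[1,2])/K[1,1]*d,d],-1)
    return c@rot(m["attitude"]).T+np.array(m["position"])
E
python3 - <<'E'
from h import *
for n in("side","top"):
    p,d,m=snap(n); cv2.imwrite(f"pics/{n}0.png",p[...,::-1]); np.savez(f"{n}0.npz",p=p,d=d,w=pts(d,m)); print(n,m)
print(robot.get_obs())
E
```

```text
pics
side {'mtx': array([[377.85179882,   0.        , 317.68862878],
       [  0.        , 377.85179882, 200.33990159],
       [  0.        ,   0.        ,   1.        ]]), 'position': array([ 0.19115814, -0.58451776,  0.46157171]), 'attitude': array([ 0.82742095, -0.25958583,  0.16138829, -0.47110888])}
top {'mtx': array([[434.40195564,   0.        , 321.44267892],
       [  0.        , 434.40195564, 203.88505601],
       [  0.        ,   0.        ,   1.        ]]), 'position': array([ 0.44670414, -0.0921307 ,  1.20706554]), 'attitude': array([ 0.70778183, -0.7048628 ,  0.02533508, -0.03964147])}
{'time': 0.1, 'q': array([ 1.12248425e+00,  5.28351486e-01,  1.43378223e+00, -1.06392863e-05,
        1.18140709e+00, -1.78489162e-01]), 'joint_velocities': array([ 1.49240178e-03, -2.15953731e-03, -3.03149984e-03,  8.77445961e-04,
        9.68277691e-05,  2.93163279e-04]), 'joint_torque': array([-7.59622581e-04, -4.40989566e+01, -1.77150410e+01,  6.34874753e-02,
        5.33131999e-02, -2.54766866e-05]), 'position': array([0.16628208, 0.60179987, 0.22968026]), 'tool_rot': array([ 1.34500503e-01,  9.90913047e-01, -9.28147943e-04, -2.95623922e-04]), 'ft_force': array([-0.04958788,  0.01148023, -0.05304601]), 'moment': array([-0.01564275, -0.02547701, -0.01025447]), 'grip_force': 0.0, 'grip_width': 0.08716644617089564}
```

View pics/top0.png

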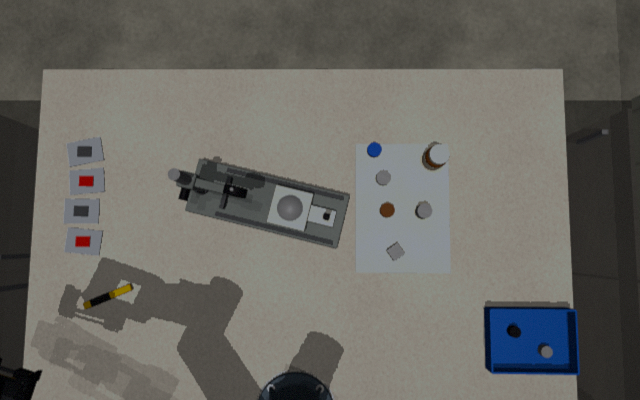

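View pics/side0.png

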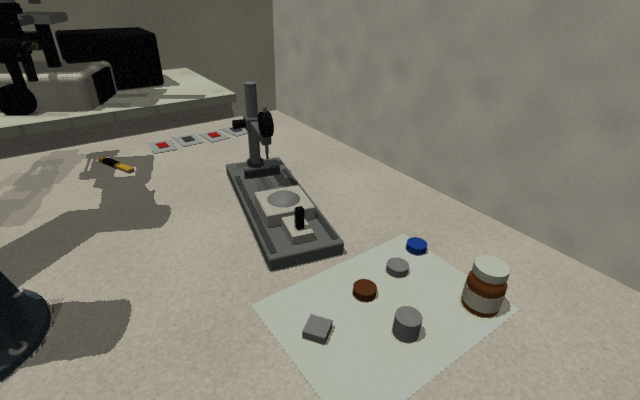

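Top view: the grey rounds are at (383,178) and (423,210), with blue at (374,149), brown at (387,210) and another grey one in the bin at (546,352). In the side view, (397,267) is flat and (407,324) is tall. So the disc is top (383,178), side (397,267): flat, bare steel and among the specimens. I'll measure it and confirm with a crop.

```bash
python3 - <<'E'
from h import *
T=np.load("top0.npz");S=np.load("side0.npz")
a=cv2.resize(T["p"][120:290,150:470],None,fx=2.4,fy=2.4,interpolation=cv2.INTER_CUBIC)
b=cv2.resize(S["p"][225:350,290:520],None,fx=1.4,fy=1.4,interpolation=cv2.INTER_CUBIC)
c=np.zeros((a.shape[0]+b.shape[0],a.shape[1],3),np.uint8);c[:a.shape[0]]=a;c[a.shape[0]:,:b.shape[1]]=b
cv2.imwrite("pics/crop.png",c[...,::-1])
print("bench z",[np.round(X["w"][v,u],4) for X,v,u in((T,300,400),(S,380,330),(S,280,430),(T,160,400))])
# round things: connected points in a height band
def blob(X,uv,lo,hi,r=20):
    u,v=uv;w=X["w"][v-r:v+r,u-r:u+r]; m=((w[...,2]>lo)&(w[...,2]<hi)).astype(np.uint8)
    n,l=cv2.connectedComponents(m); k=l[r,r]; q=w[l==k]
    (cx,cy),(sx,sy),an=cv2.minAreaRect(q[:,:2].astype(np.float32)); print(uv,"c",round(cx,4),round(cy,4),"size",round(sx,4),round(sy,4),round(an,1),"z",np.round(np.median(q[:,2]),4),len(q))
for uv in((383,178),(423,210),(387,210),(374,149),(396,251)): blob(T,uv,.008,.06)
for uv in((397,265),(407,314),(317,323)): blob(S,uv,.01,.06)
for X,nm in((T,"T"),(S,"S")):
    w=X["w"]; 
    for lo,hi,n in((.054,.0625,"cartop"),(.0645,.08,"dome"),(.025,.034,"base"),(.085,.1,"handle")):
        m=(w[...,2]>lo)&(w[...,2]<hi)&(w[...,0]>.3)&(w[...,0]<.75)&(w[...,1]<.35)&(w[...,1]>-.2)
        nn,l,st,ce=cv2.connectedComponentsWithStats(m.astype(np.uint8))
        for k in range(1,nn):
            if st[k,4]<12: continue
            q=w[l==k];r=cv2.minAreaRect(q[:,:2].astype(np.float32));print(nm,n,np.round(r[0],4),np.round(r[1],4),round(r[2],1),"z",np.round(np.median(q[:,2]),4),np.round(q[:,2].max(),4),st[k,4],ce[k].round())
E
```

```text
bench z [array([ 0.2956, -0.2828,  0.0004]), array([ 0.3957, -0.3445,  0.0014]), array([ 6.631e-01, -2.897e-01,  1.000e-04]), array([ 6.823e-01, -2.873e-01,  2.000e-04])]
(383, 178) c 0.6316 -0.2374 size 0.0397 0.0387 2.8 z 0.0162 176
(423, 210) c 0.5385 -0.3445 size 0.039 0.0382 1.7 z 0.0362 201
(387, 210) c 0.5426 -0.2476 size 0.0386 0.0388 4.5 z 0.0167 169
(374, 149) c 0.7113 -0.2131 size 0.0381 0.0394 27.1 z 0.0167 172
(396, 251) c 0.428 -0.2689 size 0.0363 0.0355 34.1 z 0.0163 183
(397, 265) c 0.6307 -0.2386 size 0.0401 0.0396 65.2 z 0.0156 296
(407, 314) c 0.5384 -0.3458 size 0.0413 0.0394 28.3 z 0.0351 697
(317, 323) c 0.427 -0.2701 size 0.0381 0.0366 34.7 z 0.0153 521
T cartop [0.5437 0.0162] [0.1042 0.1042] 76.3 z 0.0599 0.0625 908 [290. 207.]
T dome [0.5448 0.0169] [0.0611 0.0637] 0.2 z 0.0701 0.0785 383 [289. 207.]
T base [0.5599 0.082 ] [0.4302 0.1498] 76.3 z 0.0305 0.034 5207 [264. 202.]
T handle [ 0.5196 -0.0808] [0.0147 0.0154] 72.3 z 0.0946 0.0994 37 [326. 215.]
S cartop [0.5951 0.2538] [0.0134 0.0266] 54.6 z 0.0583 0.062 34 [254. 156.]
S cartop [0.5408 0.0142] [0.1079 0.1037] 76.3 z 0.0596 0.0625 914 [282. 202.]
S cartop [ 0.5143 -0.0863] [0.0074 0.0157] 44.8 z 0.0581 0.0624 33 [299. 226.]
S dome [0.5972 0.2531] [0.0123 0.0269] 69.3 z 0.0719 0.0799 59 [254. 151.]
S dome [0.5415 0.0132] [0.0551 0.0519] 6.1 z 0.0693 0.0751 285 [283. 197.]
S dome [ 0.5139 -0.0866] [0.0086 0.0159] 42.4 z 0.0727 0.0798 60 [299. 220.]
S base [0.5568 0.0803] [0.4307 0.1497] 76.4 z 0.0298 0.034 3932 [279. 213.]
S handle [0.5946 0.254 ] [0.0145 0.0263] 52.1 z 0.0928 0.1 60 [253. 144.]
S handle [ 0.5175 -0.0824] [0.0164 0.0155] 82.9 z 0.0919 0.0959 73 [299. 210.]
```

View pics/crop.png

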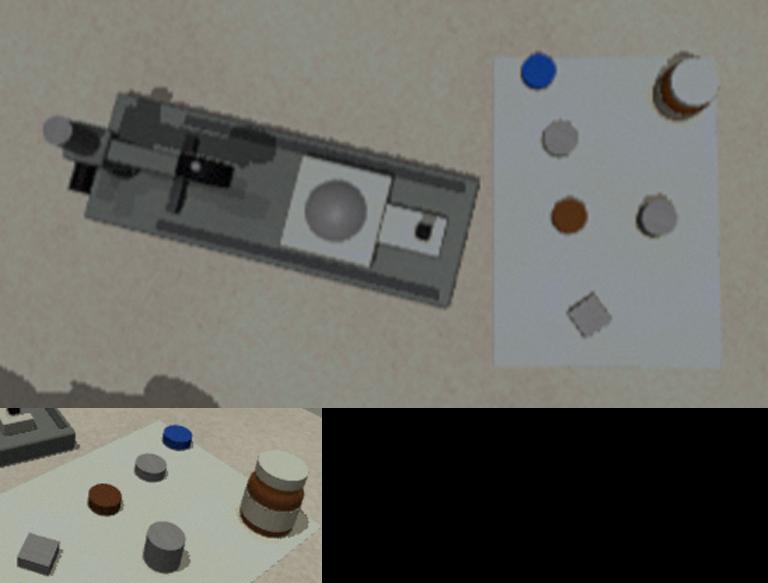

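The crop confirms it: steel, flat, between blue and the jar. The disc is at about (0.631,-0.238), the crown at about (0.543,0.015), and base +y points along about 76.3°. I'll move with the tool turned so that tool x is base +y and tool y is base +x.

move_arm --motion "1 0 0 -0.6 0.1;1 -0.3 -0.3 -0.6 0.2;1 -1 -1 -0.6 0.49;1 -1 -1 -0.6 0.49;1 -1 -1 -0.6 0.49;1 -1 -1 -0.6 0.49;1 -1 -1 -0.6 0.49;1 -1 -1 -0.6 0.49;1 -1 -1 -0.6 0.49;1 -1 -1 -0.6 0.49;1 -1 -1 -0.6 0.49;1 -1 -1 -0.6 0.49"

```text
time: 1.1
position: [0.3061, 0.3556, 0.3504]
tool_rot: [0.776, 0.63, -0.0, -0.0]
ft_force: [-0.3, -0.1, -0.4]
grip_width: 0.087
grip_force: 0.0
```

```bash
cat > go.py <<'E'
from h import *
import sys
def st():
    o=robot.get_obs(); r=R.from_quat(o["tool_rot"]).as_matrix(); return o,r
if __name__=="__main__":
    o,r=st(); t=np.array(list(map(float,sys.argv[1:4]))); print("t",o["time"],"p",o["position"].round(4),"F",o["ft_force"].round(2),"w",o["grip_width"].round(4),"tilt",r[:,2].round(4),"yaw_y",np.degrees(np.arctan2(r[1,1],r[0,1])).round(2))
    print("shift/0.2:",((r.T@(t-o["position"]))/.2).round(4)); m=robot.camera_model("wrist"); print("cam in tool",(r.T@(m["position"]-o["position"])).round(4), (r.T@rot(m["attitude"])).round(3).tolist())
E
python3 go.py 0.631 -0.238 0.2
```

```text
Traceback (most recent call last):
  File "go.py", line 6, in <module>
    o,r=st(); t=np.array(list(map(float,sys.argv[1:4]))); print("t",o["time"],"p",o["position"].round(4),"F",o["ft_force"].round(2),"w",o["grip_width"].round(4),"tilt",r[:,2].round(4),"yaw_y",np.degrees(np.arctan2(r[1,1],r[0,1])).round(2))
                                                                                                                                        ^^^^^^^^^^^^^^^^^^^^^
AttributeError: 'float' object has no attribute 'round'
```

```bash
sed -i 's/o\["grip_width"\].round(4)/round(o["grip_width"],4)/' go.py; python3 go.py 0.631 -0.238 0.2
```

```text
t 1.1 p [0.3061 0.3556 0.3504] F [-0.33 -0.11 -0.44] w 0.087 tilt [-6.e-04 -3.e-04 -1.e+00] yaw_y -11.84
shift/0.2: [-2.5711  2.1993  0.7519]
cam in tool [ 0.0827  0.0007 -0.1549] [[-0.001, -0.954, -0.3], [1.0, -0.001, 0.0], [-0.001, -0.3, 0.954]]
```

move_arm --motion "1 -0.2 0.15 0 0.01;1 -0.4 0.35 0 0.01;1 -0.6 0.55 0 0.01;1 -0.8 0.7 0 0.01;1 -1 0.85 0 0.01;1 -1 0.85 0 0.01;1 -1 0.85 0 0.01;1 -1 0.85 0 0.01"

```text
time: 1.77
position: [0.4347, 0.1236, 0.3502]
tool_rot: [0.785, 0.619, -0.0, 0.0]
ft_force: [-0.6, 0.5, -0.8]
grip_width: 0.0876
grip_force: 0.0
```

move_arm --motion "1 -0.2 0.15 0 0;1 -0.4 0.35 0 0;1 -0.6 0.55 0 0;1 -0.8 0.7 0 0;1 -1 0.85 0.1 0;1 -1 0.85 0.3 0;1 -1 0.85 0.3 0;1 -1 0.85 0.3 0"

```text
time: 2.43
position: [0.5522, -0.1092, 0.2852]
tool_rot: [0.785, 0.62, -0.002, -0.003]
ft_force: [-0.5, 1.1, -1.1]
grip_width: 0.0871
grip_force: 0.0
```

```bash
python3 go.py 0.631 -0.238 0.125
```

```text
t 2.4333 p [ 0.5522 -0.1092  0.2852] F [-0.46  1.06 -1.12] w 0.0871 tilt [-0.0076  0.0019 -1.    ] yaw_y -13.39
shift/0.2: [-0.5351  0.5387  0.7968]
cam in tool [ 0.0828  0.0007 -0.155 ] [[-0.001, -0.954, -0.3], [1.0, -0.001, 0.0], [-0.001, -0.3, 0.954]]
```

move_arm --motion "1 -0.2 0.2 0.2 0;1 -0.4 0.4 0.4 0;1 -0.53 0.54 0.6 0;1 -0.53 0.54 0.8 0;1 -0.53 0.54 0.8 0;1 -0.53 0.54 0.8 0;1 -0.53 0.54 0.8 0;1 -0.53 0.54 0.8 0;1 -0.53 0.54 0.8 0"

```text
time: 3.18
position: [0.6345, -0.2333, 0.1329]
tool_rot: [0.783, 0.622, 0.001, 0.001]
ft_force: [0.3, 0.4, 0.2]
grip_width: 0.087
grip_force: 0.0
```

```bash
cat > look.py <<'E'
from go import *
# measure a round steel thing below the tool: circle in the horizontal plane z=zt from depth band
def look(name,lo,hi,near):
    o,r=st(); p,d,m=snap("wrist"); w=pts(d,m); cv2.imwrite(f"pics/{name}.png",p[...,::-1]); np.savez(name+".npz",p=p,d=d,w=w,tp=o["position"],tr=r,**{"K":m["mtx"],"cp":m["position"],"ca":m["attitude"]})
    k=((w[...,2]>lo)&(w[...,2]<hi)&(np.hypot(w[...,0]-near[0],w[...,1]-near[1])<.06)).astype(np.uint8)
    n,l,s,c=cv2.connectedComponentsWithStats(k); b=1+np.argmax(s[1:,4]); q=w[l==b]
    (cc,rad)=cv2.minEnclosingCircle(q[:,:2].astype(np.float32))
    print("tool",o["position"].round(4),"mean",q.mean(0).round(4),"circ",np.round(cc,4),round(rad,4),"z",np.median(q[:,2]).round(4),"px",c[b].round(1),"n",len(q))
    print("in tool",(r.T@(np.r_[q.mean(0)]-o["position"])).round(4),"circ",(r.T@(np.r_[cc,np.median(q[:,2])]-o["position"])).round(4)); return q
E
python3 -c "
from look import *
look('disc',.011,.03,(.631,-.238))"; python3 go.py .631 -.238 .011
```

```text
tool [ 0.6345 -0.2333  0.1329] mean [ 0.6322 -0.2364  0.0168] circ [ 0.6319 -0.2374] 0.0203 z 0.0169 px [314.  197.9] n 1285
in tool [-0.0035 -0.0019  0.1161] circ [-0.0045 -0.0019  0.116 ]
t 3.2333 p [ 0.6347 -0.2336  0.1335] F [-0.08 -0.17  0.73] w 0.087 tilt [ 0.0031 -0.0014 -1.    ] yaw_y -13.12
shift/0.2: [-0.0254 -0.0152  0.6123]
cam in tool [ 0.0828  0.0007 -0.155 ] [[-0.001, -0.954, -0.3], [1.0, -0.001, 0.0], [-0.001, -0.3, 0.954]]
```

move_arm --motion "0.3 -0.02 -0.01 0.04 -0.003;0.3 -0.02 -0.01 0.04 -0.003;0.3 -0.02 -0.01 0.04 -0.003;0.3 -0.02 -0.01 0.04 -0.003;0.3 -0.02 -0.01 0.04 -0.003;0.3 -0.02 -0.01 0.04 -0.003"

```text
time: 3.73
position: [0.6311, -0.2382, 0.1228]
tool_rot: [0.781, 0.625, 0.0, 0.0]
ft_force: [-0.1, 0.4, -0.3]
grip_width: 0.0593
grip_force: 0.0
```

```bash
python3 -c "
from look import *
look('disc2',.0145,.03,(.631,-.238))"; python3 go.py .631 -.238 .011
```

```text
tool [ 0.6311 -0.2382  0.1228] mean [ 0.632  -0.2368  0.0169] circ [ 0.6317 -0.2372] 0.0202 z 0.017 px [316.3 196. ] n 1358
in tool [0.0016 0.0005 0.1059] circ [0.0011 0.0003 0.1059]
t 3.7833 p [ 0.6311 -0.2382  0.1227] F [-0.38 -0.24 -0.93] w 0.0582 tilt [ 2.e-04 -1.e-04 -1.e+00] yaw_y -12.67
shift/0.2: [ 0.0011 -0.0008  0.5585]
cam in tool [ 0.0828  0.0007 -0.155 ] [[-0.001, -0.954, -0.3], [1.0, -0.001, 0.0], [-0.001, -0.3, 0.954]]
```

View pics/disc2.png

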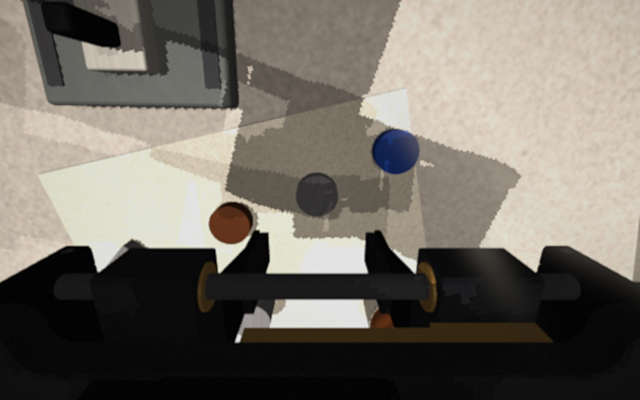

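The picture shows the disc dark in the hand's shadow at (316,195), centred between the fingers, with brown (231,222) and blue (395,151) clear of them. I'll go down and grip it.

move_arm --motion "0.3 0.005 0.001 0.1 0;0.3 0.005 0.001 0.22 0;0.3 0.005 0.001 0.35 0;0.3 0.005 0.001 0.45 0;0.3 0.005 0.001 0.51 0;0.3 0.005 0.001 0.54 0;0.3 0.005 0.001 0.558 0;0.3 0.005 0.001 0.558 0;0.3 0.005 0.001 0.558 0;0.3 0.005 0.001 0.558 0"

```text
time: 4.62
position: [0.6324, -0.2378, 0.0123]
tool_rot: [0.781, 0.625, 0.0, 0.001]
ft_force: [-0.6, 0.8, 0.6]
grip_width: 0.0566
grip_force: 0.0
```

move_arm --motion "-0.2 0 0 0 0;-0.2 0 0 0 0;-0.2 0 0 0 0;-0.2 0 0 0 0;-0.2 0 0 0 0;-0.2 0 0 0 0;-0.2 0 0 0 0;-0.2 0 0 0 0" --newtons 20

```text
time: 5.28
position: [0.6316, -0.2374, 0.0114]
tool_rot: [0.781, 0.625, 0.0, 0.0]
ft_force: [-1.3, 0.7, 3.8]
grip_width: 0.0396
grip_force: 20.0
```

```bash
python3 go.py .631 -.238 .2
```

```text
t 5.2833 p [ 0.6316 -0.2374  0.0114] F [-1.35  0.66  3.82] w 0.0396 tilt [ 3.e-04 -3.e-04 -1.e+00] yaw_y -12.66
shift/0.2: [-0.0039 -0.0018 -0.943 ]
cam in tool [ 0.0828  0.0007 -0.155 ] [[-0.001, -0.954, -0.3], [1.0, -0.001, 0.0], [-0.001, -0.3, 0.954]]
```

move_arm --motion "-0.2 0 0 -0.04 0;-0.2 0 0 -0.15 0;-0.2 0 0 -0.3 0;-0.2 0 0 -0.45 0;-0.2 0 0 -0.6 0;-0.2 0 0 -0.75 0.005;-0.2 0.1 -0.05 -0.87 0.005;-0.2 0.25 -0.15 -0.87 0.005;-0.2 0.4 -0.25 -0.87 0.005;-0.2 0.55 -0.35 -0.87 0.005;-0.2 0.7 -0.45 -0.87 0.005;-0.2 0.8 -0.5 -0.87 0.005"

```text
time: 6.28
position: [0.5656, -0.0558, 0.1846]
tool_rot: [0.785, 0.619, -0.001, -0.002]
ft_force: [-0.5, 0.5, -2.5]
grip_width: 0.0391
grip_force: 20.0
```

move_arm --motion "-0.2 0.12 -0.08 0 0;-0.2 0.22 -0.14 0 0;-0.2 0.3 -0.2 0 0;-0.2 0.34 -0.21 0 0;-0.2 0.34 -0.21 0 0;-0.2 0.34 -0.21 0 0;-0.2 0.34 -0.21 0 0;-0.2 0.34 -0.21 0 0"

```text
time: 6.95
position: [0.5449, 0.0155, 0.185]
tool_rot: [0.786, 0.618, 0.0, 0.0]
ft_force: [0.0, -0.8, -1.8]
grip_width: 0.0396
grip_force: 20.0
```

```bash
cat > dome.py <<'E'
from look import *
from scipy.optimize import least_squares
def dome(name):
    o,r=st(); p,d,m=snap("wrist"); w=pts(d,m); cv2.imwrite(f"pics/{name}.png",p[...,::-1])
    near=np.array([.543,.0155])
    k=(w[...,2]>.0635)&(w[...,2]<.0785)&(np.hypot(w[...,0]-near[0],w[...,1]-near[1])<.033)
    k=cv2.erode(k.astype(np.uint8),np.ones((3,3)))>0; q=w[k]
    f=lambda s:np.hypot(np.hypot(q[:,0]-s[0],q[:,1]-s[1]),q[:,2]-s[2])-.05
    s=least_squares(f,[*near,.024],loss="soft_l1",f_scale=.0005); c=s.x+[0,0,.05]
    print("tool",o["position"].round(4),"crown",c.round(4),"n",len(q),"rms",np.std(f(s.x)).round(5),"in tool",(r.T@(c-o["position"])).round(4))
    # disc in hand: points by top face, in tool frame
    t=(w-o["position"])@r; h=(np.hypot(t[...,0],t[...,1])<.03)&(t[...,2]<-.001)&(t[...,2]>-.012)
    g=t[h]; print("hand pts",len(g), g.min(0).round(4) if len(g) else "", g.max(0).round(4) if len(g) else "", np.median(g,0).round(4) if len(g) else "")
    np.savez(name+".npz",w=w,t=t,p=p); return o,r,c
if __name__=="__main__":
    for n in sys.argv[1:]: dome(n)
E
python3 dome.py dome1 dome2; python3 go.py .543 .0155 .185
```

```text
tool [0.5449 0.0155 0.185 ] crown [0.5431 0.0163 0.0749] n 2522 rms 0.0006 in tool [ 0.0004 -0.002   0.1101]
hand pts 3473 [-0.012  -0.0279 -0.012 ] [ 0.0206  0.0283 -0.001 ] [ 0.0051  0.0004 -0.0055]
tool [0.5447 0.0155 0.1849] crown [0.5431 0.0163 0.0749] n 2439 rms 0.00061 in tool [ 0.0005 -0.0018  0.1101]
hand pts 3445 [-0.0118 -0.0278 -0.0119] [ 0.0208  0.0279 -0.0011] [ 0.0051  0.0004 -0.0055]
t 7.05 p [0.5445 0.0156 0.1849] F [ 0.6   0.74 -0.97] w 0.0391 tilt [ 2.e-04 -2.e-04 -1.e+00] yaw_y -13.65
shift/0.2: [-0.0024 -0.0074 -0.0007]
cam in tool [ 0.0828  0.0007 -0.155 ] [[-0.001, -0.954, -0.3], [1.0, -0.001, 0.0], [-0.001, -0.3, 0.954]]
```

View pics/dome2.png

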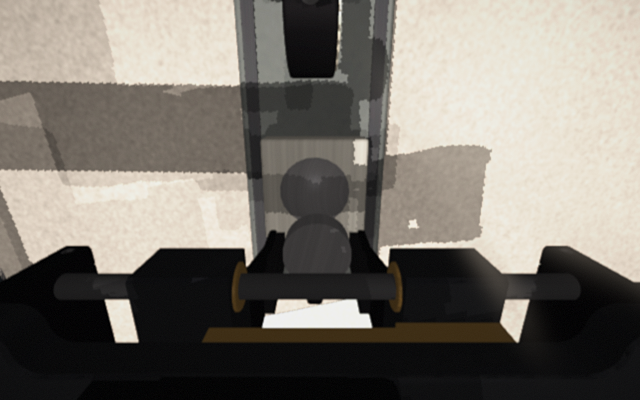

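The dome is at (315,189) and the disc in the hand at (317,245), level; the gauge (311,40) is well ahead. I'll fit the disc's rim in the tool frame.

```bash
cat > rim.py <<'E'
import numpy as np
from scipy.optimize import least_squares
def rim(t,z0=-.0055,ymax=.015,xc=0.):
    m=(abs(t[...,2]-z0)<.002)&(abs(t[...,1])<ymax)&(abs(t[...,0]-xc)<.03); q=t[m]
    A=np.c_[q[:,:2],np.ones(len(q))]; pl=np.linalg.lstsq(A,q[:,2],rcond=None)[0]
    e=np.array([q[abs(q[:,1]-y)<.0005][:,0].max() for y in np.arange(-ymax+.001,ymax-.001,.001)]);y=np.arange(-ymax+.001,ymax-.001,.001)
    s=least_squares(lambda s:np.hypot(e-s[0],y-s[1])-.02,[0,0],loss="soft_l1",f_scale=.0005)
    print("disc centre in tool",s.x.round(4),"rms",np.std(s.fun).round(5),"slopes deg",np.degrees(pl[:2]).round(2),"z",np.median(q[:,2]).round(4),len(q))
if __name__=="__main__":
    for n in("dome1","dome2"): rim(np.load(n+".npz")["t"])
E
python3 rim.py
```

```text
disc centre in tool [0.0004 0.0006] rms 0.00019 slopes deg [0.22 0.04] z -0.0055 2487
disc centre in tool [0.0004 0.0005] rms 0.00014 slopes deg [-0.03 -0.05] z -0.0055 2486
```

move_arm --motion "-0.2 0.004 -0.01 0.1 0;-0.2 0.004 -0.01 0.2 0;-0.2 0.004 -0.01 0.3 0;-0.2 0.004 -0.01 0.38 0;-0.2 0.004 -0.01 0.43 0;-0.2 0.004 -0.01 0.45 0;-0.2 0.004 -0.01 0.45 0;-0.2 0.004 -0.01 0.45 0;-0.2 0.004 -0.01 0.45 0;-0.2 0.004 -0.01 0.45 0;-0.2 0.004 -0.01 0.45 0;-0.2 0.004 -0.01 0.45 0"

```text
time: 8.05
position: [0.5427, 0.018, 0.0956]
tool_rot: [0.786, 0.619, 0.0, 0.0]
ft_force: [0.2, -0.2, -2.5]
grip_width: 0.039
grip_force: 20.0
```

```bash
python3 go.py .5424 .0161 .0854
```

```text
t 8.05 p [0.5427 0.018  0.0956] F [ 0.23 -0.19 -2.46] w 0.039 tilt [ 1.3e-03 -2.0e-04 -1.0e+00] yaw_y -13.56
shift/0.2: [-0.0093  0.0008  0.051 ]
cam in tool [ 0.0828  0.0007 -0.155 ] [[-0.001, -0.954, -0.3], [1.0, -0.001, 0.0], [-0.001, -0.3, 0.954]]
```

move_arm --motion "-0.2 -0.005 0 0.02 0;-0.2 -0.005 0 0.02 0;-0.2 -0.005 0 0.02 0;-0.2 -0.005 0 0.02 0;-0.2 -0.005 0 0.02 0;-0.2 -0.005 0 0.02 0"

```text
time: 8.55
position: [0.5421, 0.017, 0.091]
tool_rot: [0.786, 0.619, 0.0, 0.0]
ft_force: [0.3, 0.6, -1.8]
grip_width: 0.0392
grip_force: 20.0
```

```bash
python3 go.py .5424 .0161 .0854|head -2; python3 - <<'E'
from h import *
for i in range(4):
    robot.camera("top");o=robot.get_obs();print(o["position"].round(5),o["ft_force"].round(1))
E
```

```text
t 8.55 p [0.5421 0.017  0.091 ] F [ 0.32  0.57 -1.85] w 0.0392 tilt [ 0. -0. -1.] yaw_y -13.56
shift/0.2: [-0.0041  0.0025  0.0278]
[0.5421  0.01698 0.09098] [ 0.4 -0.3 -2.4]
[0.54212 0.01701 0.09097] [ 0.3  0.6 -2.3]
[0.54211 0.01699 0.09097] [-0.   0.5 -1.1]
[0.54211 0.017   0.09098] [-0.8 -0.4 -1.2]
```

move_arm --motion "-0.2 -0.004 0.0025 0.01 0;-0.2 -0.004 0.0025 0.015 0;-0.2 -0.004 0.0025 0.015 0;-0.2 -0.004 0.0025 0.015 0;-0.2 -0.004 0.0025 0.015 0;-0.2 -0.004 0.0025 0.015 0"

```text
time: 9.25
position: [0.5424, 0.0161, 0.088]
tool_rot: [0.786, 0.619, 0.0, 0.0]
ft_force: [0.2, -1.2, -1.5]
grip_width: 0.0392
grip_force: 20.0
```

```bash
python3 go.py .5424 .0161 .0854|head -2; python3 dome.py dome3 dome4; sed -i 's/for n in("dome1","dome2")/import sys\n    for n in sys.argv[1:]/' rim.py; python3 rim.py dome3 dome4
```

```text
t 9.25 p [0.5424 0.0161 0.088 ] F [ 0.19 -1.16 -1.49] w 0.0392 tilt [ 1.e-04 -0.e+00 -1.e+00] yaw_y -13.56
shift/0.2: [0.     0.0001 0.0129]
tool [0.5424 0.0161 0.088 ] crown [0.5431 0.0163 0.0749] n 1910 rms 0.00058 in tool [0.0004 0.0007 0.0131]
hand pts 3440 [-0.0118 -0.028  -0.012 ] [ 0.0204  0.028  -0.001 ] [ 0.0051  0.0004 -0.0055]
tool [0.5424 0.0161 0.088 ] crown [0.5431 0.0164 0.0748] n 1929 rms 0.0006 in tool [0.0005 0.0006 0.0131]
hand pts 3444 [-0.0123 -0.0278 -0.012 ] [ 0.0208  0.0279 -0.001 ] [ 0.005   0.0004 -0.0055]
disc centre in tool [0.0004 0.0005] rms 0.00013 slopes deg [ 0.13 -0.05] z -0.0055 2481
disc centre in tool [0.0004 0.0006] rms 0.00022 slopes deg [ 0.03 -0.04] z -0.0055 2481
```

move_arm --motion "-0.2 0 0 0.003 0;-0.2 0 0 0.006 0;-0.2 0 0 0.009 0;-0.2 0 0 0.011 0;-0.2 0 0 0.012 0;-0.2 0 0 0.013 0;-0.2 0 0 0.013 0;-0.2 0 0 0.013 0;-0.2 0 0 0.013 0"

```text
time: 10.1
position: [0.5423, 0.0161, 0.0854]
tool_rot: [0.786, 0.619, -0.0, -0.0]
ft_force: [-0.2, -0.0, -0.7]
grip_width: 0.0394
grip_force: 20.0
```

```bash
python3 go.py .5424 .0161 .0854|head -2;python3 - <<'E'
from h import *
for i in range(4):
    robot.camera("top");o=robot.get_obs();print(o["position"].round(5),o["ft_force"].round(1))
E
```

```text
t 10.1 p [0.5423 0.0161 0.0854] F [-0.17 -0.   -0.68] w 0.0394 tilt [-1.e-04 -0.e+00 -1.e+00] yaw_y -13.56
shift/0.2: [ 0.0001  0.0003 -0.0001]
[0.54231 0.01611 0.08536] [-0.6  0.1 -1.5]
[0.54233 0.01612 0.08537] [ 0.3 -0.7 -1.2]
[0.5423  0.01611 0.08535] [-0.8  0.2 -0.9]
[0.54232 0.01609 0.08534] [-0.1 -0.5 -1.6]
```

move_arm --motion "-0.2 0 0.0003 0.001 0;-0.2 0 0.0003 0.0015 0;-0.2 0 0.0003 0.0015 0;-0.2 0 0.0003 0.0015 0"

```text
time: 10.63
position: [0.5423, 0.0161, 0.0852]
tool_rot: [0.786, 0.619, -0.0, -0.0]
ft_force: [-1.9, 0.4, 2.0]
grip_width: 0.0395
grip_force: 20.0
```

```bash
cat > f.py <<'E'
from h import *
F=[]
for i in range(6):
    robot.camera("top");o=robot.get_obs();F.append(o["ft_force"])
print(o["time"],o["position"].round(5),np.mean(F,0).round(2),o["grip_width"],o["grip_force"])
E
python3 f.py
```

```text
10.9333 [0.54233 0.01609 0.08521] [-1.32 -0.02  3.06] 0.039319979707611766 20.000543296337128
```

Contact made, about 4 N. I'll relieve it slightly, soften the grip, then open.

move_arm --motion "-0.2 0 0 -0.0007 0;-0.2 0 0 -0.0007 0;-0.2 0 0 -0.0007 0;-0.2 0 0 -0.0007 0" --newtons 4

```text
time: 11.27
position: [0.5424, 0.0161, 0.0852]
tool_rot: [0.786, 0.619, -0.0, -0.0]
ft_force: [-0.5, -0.2, 2.3]
grip_width: 0.04
grip_force: 4.0
```

```bash
python3 f.py
```

```text
11.5667 [0.54241 0.01609 0.08518] [-1.44  0.08  2.52] 0.03967842522418638 4.00052011013031
```

move_arm --motion "-0.1 0 0 0 0;-0.08 0 0 0 0;-0.06 0 0 0 0;-0.04 0 0 0 0;-0.02 0 0 0 0;0.02 0 0 0 0;0.06 0 0 0 0;0.1 0 0 0 0;0.15 0 0 0 0;0.2 0 0 0 0;0.2 0 0 0 0;0.2 0 0 0 0"

```text
time: 12.57
position: [0.5424, 0.0161, 0.0852]
tool_rot: [0.786, 0.619, 0.0, 0.0]
ft_force: [1.1, 0.4, -0.7]
grip_width: 0.0517
grip_force: 0.0
```

```bash
python3 f.py; cat > tilt.py <<'E'
from look import *
# level of the disc on the dome, wrist and (if clear) side/top cameras; averages several frames
def tilt(n,k=1,lo=.082,rr=.017,c=(.5424,.0162),save=None):
    for i in range(k):
        p,d,m=snap(n); w=pts(d,m)
        q=w[(w[...,2]>lo)&(w[...,2]<.098)&(np.hypot(w[...,0]-c[0],w[...,1]-c[1])<rr)]
        if len(q)<10: print(n,len(q)); continue
        a=np.linalg.lstsq(np.c_[q[:,:2]-c,np.ones(len(q))],q[:,2],rcond=None)[0]
        print(n,len(q),"slope deg",np.degrees(a[:2]).round(2),"z",a[2].round(4),"mean",q.mean(0).round(4))
    if save: cv2.imwrite("pics/"+save,p[...,::-1])
if __name__=="__main__":
    tilt("wrist",2); tilt("side",2)
E
python3 tilt.py; python3 dome.py rel1; python3 rim.py rel1
```

```text
12.8667 [0.54241 0.0161  0.08519] [-0.04 -0.35 -0.01] 0.05200489764005152 0.0
wrist 2193 slope deg [ 0.49 -0.07] z 0.0908 mean [0.5428 0.0181 0.0908]
wrist 2198 slope deg [0.62 0.28] z 0.0908 mean [0.5428 0.0181 0.0908]
side 100 slope deg [0.84 0.47] z 0.0895 mean [0.542  0.0162 0.0895]
side 101 slope deg [0.11 0.39] z 0.0896 mean [0.5422 0.0157 0.0896]
tool [0.5424 0.0161 0.0852] crown [0.5431 0.0165 0.0748] n 2331 rms 0.00073 in tool [0.0005 0.0006 0.0104]
hand pts 3331 [-0.0117 -0.0285 -0.012 ] [ 0.0206  0.0285 -0.001 ] [ 0.004   0.0004 -0.0056]
disc centre in tool [0.0003 0.0005] rms 0.00016 slopes deg [-0.11 -0.37] z -0.0056 2475
```

The disc is level (within about 0.5°), centred and balanced. I'll open wider and go straight up.

move_arm --motion "0.3 0 0 0 0;0.4 0 0 0 0;0.5 0 0 0 0;0.6 0 0 0 0;0.7 0 0 -0.02 0;0.7 0 0 -0.06 0;0.7 0 0 -0.12 0;0.7 0 0 -0.2 0;0.7 0 0 -0.3 0;0.7 0 0 -0.4 0;0.7 0 0 -0.5 0;0.7 0 0 -0.6 0"

```text
time: 14.12
position: [0.5423, 0.0161, 0.207]
tool_rot: [0.786, 0.619, 0.0, 0.0]
ft_force: [1.1, -0.9, -0.1]
grip_width: 0.0739
grip_force: 0.0
```

```bash
cat >> tilt.py <<'E'
    tilt("wrist",1,save=sys.argv[1])
    T=robot.camera_model("top"); p,d,m=snap("top"); w=pts(d,m)
    for nm,c in(("handle",(.5185,-.0815)),):
        q=w[(w[...,2]>.085)&(w[...,2]<.1)&(np.hypot(w[...,0]-c[0],w[...,1]-c[1])<.03)]; print(nm,q.mean(0),len(q))
E
python3 tilt.py up.png; python3 go.py .51 -.12 .2
```

```text
wrist 913 slope deg [0.76 0.11] z 0.0909 mean [0.5425 0.0165 0.0909]
wrist 880 slope deg [ 0.54 -0.06] z 0.0908 mean [0.5424 0.0165 0.0908]
side 102 slope deg [0.57 0.52] z 0.0895 mean [0.5418 0.0164 0.0895]
side 99 slope deg [0.35 0.35] z 0.0895 mean [0.5423 0.016  0.0895]
wrist 918 slope deg [0.46 0.17] z 0.0909 mean [0.5425 0.0164 0.0909]
handle [ 0.51960504 -0.0808242   0.09484279] 36
t 14.4167 p [0.5415 0.0162 0.2043] F [ 0.06  0.37 -0.07] w 0.0741 tilt [-2.1e-03  3.0e-04 -1.0e+00] yaw_y -13.56
shift/0.2: [-0.6991  0.0067  0.0218]
cam in tool [ 0.0828  0.0007 -0.155 ] [[-0.001, -0.954, -0.3], [1.0, -0.001, 0.0], [-0.001, -0.3, 0.954]]
```

move_arm --motion "0 -0.1 0 0 -0.03;0 -0.2 0 0 -0.07;-0.5 -0.35 0 0 -0.11;-1 -0.5 0 0 -0.15;-1 -0.6 0 0 -0.19;-1 -0.7 0 0 -0.23;-1 -0.7 0 0 -0.27;-1 -0.7 0 0 -0.31;-1 -0.7 0 0 -0.35;-1 -0.7 0 0 -0.39;-1 -0.7 0 0 -0.42;-1 -0.7 0 0 -0.45" --newtons 20

```text
time: 15.42
position: [0.5087, -0.1197, 0.2037]
tool_rot: [0.193, 0.981, 0.0, -0.002]
ft_force: [0.1, -0.0, -0.3]
grip_width: 0.0038
grip_force: 0.0
```

move_arm --motion "-1 0 0 0 -0.04;-1 0 0 0 -0.08;-1 0 0 0 -0.12;-1 0 0 0 -0.16;-1 0 0 0 -0.2;-1 0 0 0 -0.24;-1 0 0 0 -0.28;-1 0 0 0 -0.32;-1 0 0 0 -0.36;-1 0 0 0 -0.4;-1 0 0 0 -0.435;-1 0 0 0 -0.435"

```text
time: 16.42
position: [0.5172, -0.0943, 0.2016]
tool_rot: [-0.453, 0.891, -0.013, -0.016]
ft_force: [0.9, 1.0, -0.5]
grip_width: 0.0007
grip_force: 0.0
```

```bash
python3 go.py .509 -.120 .088; python3 -c "
from h import *
o=robot.get_obs();print(o['q'].round(3))
p,d,m=snap('wrist');cv2.imwrite('pics/w5.png',p[...,::-1]);w=pts(d,m)
t=(w-o['position'])@rot(o['tool_rot']);q=t[(abs(t[...,0])<.03)&(abs(t[...,1])<.05)&(t[...,2]>-.01)&(t[...,2]<.015)];print('fingers',len(q),q.min(0),q.max(0))"
```

```text
t 16.4167 p [ 0.5172 -0.0943  0.2016] F [ 0.86  0.97 -0.52] w 0.0007 tilt [-0.0167 -0.0383 -0.9991] yaw_y 143.93
shift/0.2: [ 0.1048 -0.0376  0.5733]
cam in tool [ 0.0826 -0.0007 -0.155 ] [[-0.001, -0.954, -0.3], [1.0, -0.001, -0.001], [0.001, -0.3, 0.954]]
[-0.369  0.438  1.705 -0.05   1.001 -2.854]
fingers 408 [ 0.00850583 -0.01009118 -0.00999108] [0.01122596 0.00823282 0.00808247]
```

q6 sits at its limit (the offset shoulder), so I'll back the turn off; about 30° of yaw misalignment is harmless for a corner push.

move_arm --motion "-1 0 0 0 0.03;-1 0 0 0 0.06;-1 0 0 0 0.06;-1 0 0 0 0.06;-1 0 0 0 0.06;-1 0 0 0 0.06"

```text
time: 16.97
position: [0.5174, -0.0974, 0.2031]
tool_rot: [-0.366, 0.93, -0.016, -0.014]
ft_force: [0.2, 0.4, 0.6]
grip_width: 0.0
grip_force: 0.0
```

```bash
python3 go.py .5120 -.122 .088; python3 -c "
from h import *
o=robot.get_obs();print(o['q'].round(3))
from tilt import *
tilt('side',2);tilt('top',1)"
```

```text
t 16.9667 p [ 0.5174 -0.0974  0.2031] F [0.15 0.41 0.59] w 0.0 tilt [-0.0141 -0.0402 -0.9991] yaw_y 132.96
shift/0.2: [ 0.082  -0.0602  0.5804]
cam in tool [ 0.0825 -0.0006 -0.1549] [[-0.001, -0.954, -0.3], [1.0, -0.001, -0.001], [0.001, -0.3, 0.954]]
[-0.374  0.436  1.704 -0.051  1.001 -2.667]
side 101 slope deg [0.13 0.2 ] z 0.0895 mean [0.5422 0.0162 0.0895]
side 103 slope deg [0.29 0.47] z 0.0896 mean [0.5426 0.0157 0.0896]
top 0
```

```bash
python3 go.py .5148 -.1141 .203|sed -n 2p;  python3 go.py .5148 -.1141 .082|sed -n 2p; python3 go.py .5148 -.1141 .16|sed -n 2p
```

```text
shift/0.2: [ 0.0674 -0.0522  0.005 ]
shift/0.2: [ 0.0447 -0.04    0.6094]
shift/0.2: [ 0.0593 -0.0479  0.2198]
```

move_arm --motion "-1 0.03 -0.025 0 0;-1 0.067 -0.052 0.005 0;-1 0.067 -0.052 0.005 0;-1 0.063 -0.05 0.11 0;-1 0.06 -0.048 0.22 0;-1 0.056 -0.046 0.32 0;-1 0.052 -0.044 0.42 0;-1 0.048 -0.042 0.52 0;-1 0.045 -0.04 0.609 0;-1 0.045 -0.04 0.609 0;-1 0.045 -0.04 0.609 0;-1 0.045 -0.04 0.609 0"

```text
time: 18.12
position: [0.5154, -0.1145, 0.0829]
tool_rot: [-0.365, 0.931, -0.017, -0.013]
ft_force: [0.4, 0.5, 0.2]
grip_width: 0.0003
grip_force: 0.0
```

```bash
python3 go.py .5148 -.1141 .082; for b in "0.5175 -.1034" "0.5270 -.0642" "0.5365 -.0256" "0.5460 .0133" "0.5531 .0425"; do python3 go.py $b .082|sed -n 2p; done; python3 -c "
from h import *
o=robot.get_obs();print(o['q'].round(3))"
```

```text
t 18.1167 p [ 0.5154 -0.1145  0.0829] F [0.39 0.49 0.15] w 0.0003 tilt [-0.0124 -0.0409 -0.9991] yaw_y 132.9
shift/0.2: [0.0008 0.0037 0.0042]
cam in tool [ 0.0825 -0.0006 -0.1549] [[-0.001, -0.954, -0.3], [1.0, -0.001, -0.001], [0.001, -0.3, 0.954]]
shift/0.2: [-0.0454  0.0337  0.0019]
shift/0.2: [-0.2134  0.145  -0.0067]
shift/0.2: [-0.3794  0.254  -0.0152]
shift/0.2: [-0.5464  0.3641 -0.0237]
shift/0.2: [-0.6716  0.4469 -0.0301]
[-0.406  0.628  1.795 -0.065  0.715 -2.676]
```

move_arm --motion "-1 -0.0083 0.0056 0 0;-1 -0.0167 0.0112 -0.001 0;-1 -0.025 0.0168 -0.001 0;-1 -0.0292 0.0196 -0.001 0;-1 -0.0334 0.0224 -0.002 0;-1 -0.0375 0.0252 -0.002 0;-1 -0.0417 0.028 -0.002 0;-1 -0.0459 0.0308 -0.002 0;-1 -0.05 0.0336 -0.002 0;-1 -0.0542 0.0364 -0.003 0;-1 -0.0584 0.0392 -0.003 0;-1 -0.0626 0.042 -0.003 0"

```text
time: 19.12
position: [0.5183, -0.0996, 0.0821]
tool_rot: [-0.366, 0.931, -0.016, -0.014]
ft_force: [0.1, -2.2, 1.1]
grip_width: 0.0007
grip_force: 1.0
```

```bash
cat > car.py <<'E'
from look import *
def car(pic=None):
    p,d,m=snap("side"); w=pts(d,m)
    if pic: cv2.imwrite("pics/"+pic,p[...,::-1])
    f=np.array([.2368,.9716]);e=np.array([.9716,-.2368]); c0=np.array([.5424,.0161])
    s=(w[...,:2]-c0)@f; x=(w[...,:2]-c0)@e
    k=(abs(x)<.025)&(s>-.03)&(s<.18)&(w[...,2]>.0855)&(w[...,2]<.094)
    n,l,S,C=cv2.connectedComponentsWithStats(k.astype(np.uint8))
    if n<2: print("none");return
    b=1+np.argmax(S[1:,4]);q=w[l==b]; a=np.linalg.lstsq(np.c_[q[:,:2]-q[:,:2].mean(0),np.ones(len(q))],q[:,2],rcond=None)[0]
    o=robot.get_obs(); print("t",round(o["time"],2),"disc travel",(s[l==b].max()+s[l==b].min())/2,"x",(x[l==b].max()+x[l==b].min())/2,"n",len(q),"slopes",np.degrees(a[:2]).round(2),"z",a[2].round(4),"tcp",o["position"].round(4),"F",o["ft_force"].round(1),"along",(o["ft_force"][:2]@f).round(1))
if __name__=="__main__": car(*sys.argv[1:])
E
python3 car.py
```

```text
t 19.17 disc travel -0.005330437766719105 x -0.015835495357541387 n 16 slopes [23.72  3.28] z 0.0882 tcp [ 0.5183 -0.0993  0.0821] F [-0.4 -1.4 -0.1] along -1.5
```

```bash
python3 - <<'E'
from h import *
p,_,_=snap("side");t,_,_=snap("top")
a=cv2.resize(p[60:290,170:400],None,fx=1.7,fy=1.7);b=cv2.resize(t[130:270,150:380],None,fx=1.7,fy=1.7)
c=np.zeros((a.shape[0],a.shape[1]+b.shape[1],3),np.uint8);c[:,:a.shape[1]]=a;c[:b.shape[0],a.shape[1]:]=b
cv2.imwrite("pics/push.png",c[...,::-1])
E
```

```text
(no output)
```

View pics/push.png

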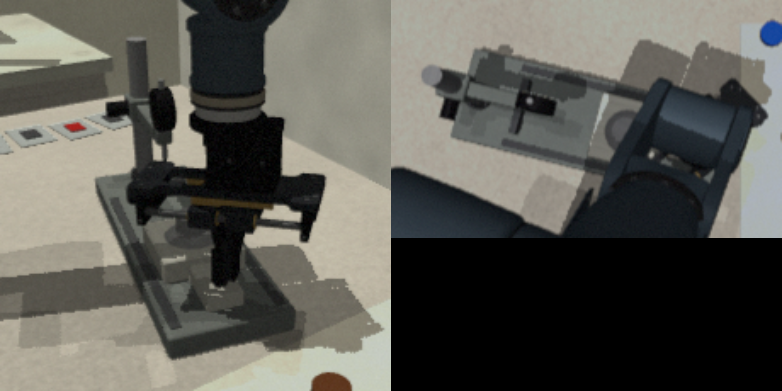

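The side view shows the closed fingers at the post (225,270) and the dial at (162,110). Before pushing on, I'll check what the gauge occupies at gripper-body height.

```bash
python3 - <<'E'
import numpy as np
f=np.array([.2368,.9716]);e=np.array([.9716,-.2368]); c0=np.array([.5424,.0161])
for n in("top0","side0"):
    w=np.load(n+".npz")["w"].reshape(-1,3); s=(w[:,:2]-c0)@f;x=(w[:,:2]-c0)@e
    for a,b in((.1,.13),(.13,.16),(.16,.22),(.22,.26)):
        k=(abs(x)<.1)&(s>.06)&(s<.35)&(w[:,2]>a)&(w[:,2]<b)
        if k.sum(): print(n,a,b,k.sum(),"s",np.percentile(s[k],[0,5,50,100]).round(3),"x",np.percentile(x[k],[0,5,50,95,100]).round(3))
E
```

```text
top0 0.13 0.16 429 s [0.119 0.163 0.215 0.276] x [-0.049 -0.043 -0.005  0.011  0.021]
top0 0.16 0.22 464 s [0.095 0.098 0.146 0.272] x [-0.047 -0.016 -0.001  0.017  0.021]
top0 0.22 0.26 180 s [0.119 0.124 0.248 0.267] x [-0.013 -0.011  0.     0.012  0.014]
side0 0.1 0.13 105 s [0.117 0.119 0.239 0.256] x [-0.015 -0.015 -0.005  0.003  0.006]
side0 0.13 0.16 409 s [0.11  0.116 0.224 0.267] x [-0.052 -0.049 -0.012  0.004  0.008]
side0 0.16 0.22 668 s [0.092 0.095 0.129 0.272] x [-0.021 -0.015 -0.005  0.009  0.012]
side0 0.22 0.26 151 s [0.118 0.237 0.241 0.263] x [-0.016 -0.015 -0.004  0.009  0.011]
```

move_arm --motion "-1 -0.006 0.004 0 -0.001;-1 -0.0146 0.0098 -0.001 -0.002;-1 -0.025 0.0168 -0.001 -0.004;-1 -0.0354 0.0238 -0.002 -0.006;-1 -0.0459 0.0308 -0.002 -0.008;-1 -0.0563 0.0378 -0.003 -0.01;-1 -0.0667 0.0448 -0.003 -0.011;-1 -0.0771 0.0518 -0.004 -0.012;-1 -0.0876 0.0588 -0.004 -0.014;-1 -0.098 0.0658 -0.005 -0.015;-1 -0.1084 0.0728 -0.005 -0.016;-1 -0.1188 0.0798 -0.006 -0.017"

```text
time: 20.27
position: [0.5252, -0.0713, 0.0822]
tool_rot: [-0.39, 0.92, -0.016, -0.014]
ft_force: [0.6, -2.7, -0.3]
grip_width: 0.0003
grip_force: 1.1
```

```bash
cat > nx.py <<'E'
from go import *
o,r=st(); f=np.array([.2368,.9716]);c0=np.array([.5424,.0161]);e=np.array([.9716,-.2368])
g=o["position"][:2]-c0; s=g@f
# heading for the line x=+4 mm right of the slide axis and z .082, 30 mm further on
T=np.r_[c0+(s+.03)*f+.004*e,.082]
print("t",round(o["time"],2),"s",s.round(4),"x",(g@e).round(4),"z",o["position"][2].round(4),"along",(o["ft_force"][:2]@f).round(1),"across",(o["ft_force"][:2]@e).round(1),"q6",o["q"][5].round(3),"for 30mm:",((r.T@(T-o["position"]))/.2).round(4),"straight:",((r.T@np.r_[f*.03,0])/.2).round(4))
E
python3 nx.py
```

```text
t 20.27 s -0.089 x 0.004 z 0.0822 along -2.4 across 1.2 q6 -2.646 for 30mm: [-0.1295  0.0755 -0.0055] straight: [-0.1294  0.0757 -0.0064]
```

move_arm --motion "-1 -0.0108 0.0063 0 -0.002;-1 -0.0216 0.0126 -0.001 -0.004;-1 -0.0324 0.0189 -0.001 -0.006;-1 -0.0432 0.0252 -0.002 -0.008;-1 -0.054 0.0315 -0.002 -0.01;-1 -0.0648 0.0378 -0.003 -0.012;-1 -0.0756 0.0441 -0.003 -0.014;-1 -0.0864 0.0504 -0.004 -0.016;-1 -0.0972 0.0567 -0.004 -0.018;-1 -0.108 0.063 -0.005 -0.02;-1 -0.1188 0.0693 -0.005 -0.022;-1 -0.1296 0.0756 -0.006 -0.024"

```text
time: 21.27
position: [0.532, -0.0421, 0.082]
tool_rot: [-0.425, 0.905, -0.015, -0.015]
ft_force: [1.1, -3.0, 0.6]
grip_width: 0.0005
grip_force: 1.1
```

```bash
python3 nx.py
```

```text
t 21.27 s -0.059 x 0.0037 z 0.082 along -2.7 across 1.8 q6 -2.666 for 30mm: [-0.1353  0.0644 -0.0065] straight: [-0.1347  0.0657 -0.0064]
```

move_arm --motion "-1 -0.0112 0.0055 0 -0.002;-1 -0.0225 0.011 -0.001 -0.004;-1 -0.0337 0.0164 -0.001 -0.006;-1 -0.045 0.0219 -0.002 -0.008;-1 -0.0562 0.0274 -0.002 -0.01;-1 -0.0674 0.0328 -0.003 -0.012;-1 -0.0786 0.0383 -0.003 -0.014;-1 -0.0899 0.0438 -0.004 -0.016;-1 -0.1011 0.0492 -0.004 -0.018;-1 -0.1123 0.0547 -0.005 -0.02;-1 -0.1236 0.0602 -0.005 -0.022;-1 -0.1348 0.0656 -0.006 -0.024"

```text
time: 22.27
position: [0.5392, -0.0129, 0.0819]
tool_rot: [-0.459, 0.888, -0.015, -0.015]
ft_force: [1.3, -2.9, -0.5]
grip_width: 0.0004
grip_force: 1.1
```

```bash
python3 nx.py
```

```text
t 22.27 s -0.0289 x 0.0037 z 0.0819 along -2.5 across 1.9 q6 -2.686 for 30mm: [-0.1397  0.0541 -0.0068] straight: [-0.1393  0.0554 -0.0064]
```

move_arm --motion "-1 -0.0116 0.0046 0 -0.002;-1 -0.0232 0.0092 -0.001 -0.004;-1 -0.0348 0.0138 -0.001 -0.006;-1 -0.0464 0.0184 -0.002 -0.008;-1 -0.058 0.023 -0.002 -0.01;-1 -0.0697 0.0276 -0.003 -0.012;-1 -0.0813 0.0323 -0.003 -0.013;-1 -0.0929 0.0369 -0.004 -0.014;-1 -0.1045 0.0415 -0.004 -0.015;-1 -0.1161 0.0461 -0.005 -0.016;-1 -0.1277 0.0507 -0.005 -0.017;-1 -0.1393 0.0553 -0.006 -0.018"

```text
time: 23.27
position: [0.5463, 0.0162, 0.0818]
tool_rot: [-0.484, 0.875, -0.014, -0.016]
ft_force: [0.9, -2.0, -0.2]
grip_width: 0.0005
grip_force: 1.1
```

```bash
python3 nx.py
```

```text
t 23.27 s 0.0011 x 0.0038 z 0.0818 along -1.7 across 1.4 q6 -2.688 for 30mm: [-0.1425  0.0464 -0.0072] straight: [-0.1422  0.0475 -0.0064]
```

move_arm --motion "-1 -0.0118 0.004 0 0;-1 -0.0237 0.0079 -0.001 0;-1 -0.0355 0.0118 -0.001 0;-1 -0.0474 0.0158 -0.002 0;-1 -0.0578 0.0193 -0.002 0;-1 -0.0673 0.0224 -0.003 0;-1 -0.0758 0.0253 -0.003 0;-1 -0.083 0.0277 -0.003 0;-1 -0.0901 0.03 -0.004 0;-1 -0.0957 0.0319 -0.004 0;-1 -0.1005 0.0335 -0.004 0;-1 -0.1043 0.0348 -0.004 0"

```text
time: 24.27
position: [0.5473, 0.0191, 0.0823]
tool_rot: [-0.49, 0.871, -0.024, -0.029]
ft_force: [-11.0, -68.3, 4.4]
grip_width: 0.0003
grip_force: 34.4
```

```bash
python3 nx.py
```

```text
t 24.27 s 0.0041 x 0.004 z 0.0823 along -68.9 across 5.5 q6 -2.65 for 30mm: [-0.1426  0.0455 -0.0099] straight: [-0.1426  0.0453 -0.0112]
```

Unexpectedly high force; I'll back off at once and look.

move_arm --motion "-1 0.05 -0.017 0.002 0;-1 0.095 -0.0317 0.004 0;-1 0.1 -0.034 0.004 0;-1 0.1 -0.034 0.004 0"

```text
time: 24.6
position: [0.5458, 0.0172, 0.0816]
tool_rot: [-0.483, 0.876, -0.013, -0.016]
ft_force: [-0.2, -0.7, 0.1]
grip_width: 0.0007
grip_force: 0.5
```

```bash
python3 nx.py; python3 - <<'E'
from h import *
p,_,_=snap("side");t,_,_=snap("top");w,_,_=snap("wrist")
a=cv2.resize(p[60:290,170:400],None,fx=1.7,fy=1.7);b=cv2.resize(t[130:270,150:380],None,fx=1.7,fy=1.7);w=cv2.resize(w[:,100:500],None,fx=.38,fy=.38)
c=np.zeros((a.shape[0],a.shape[1]+b.shape[1],3),np.uint8);c[:,:a.shape[1]]=a;c[:b.shape[0],a.shape[1]:]=b;c[b.shape[0]:b.shape[0]+w.shape[0],a.shape[1]:a.shape[1]+w.shape[1]]=w
cv2.imwrite("pics/stuck.png",c[...,::-1])
E
```

```text
t 24.6 s 0.0019 x 0.0031 z 0.0816 along -0.7 across -0.1 q6 -2.686 for 30mm: [-0.1435  0.0433 -0.0084] straight: [-0.1421  0.0477 -0.0062]
```

View pics/stuck.png

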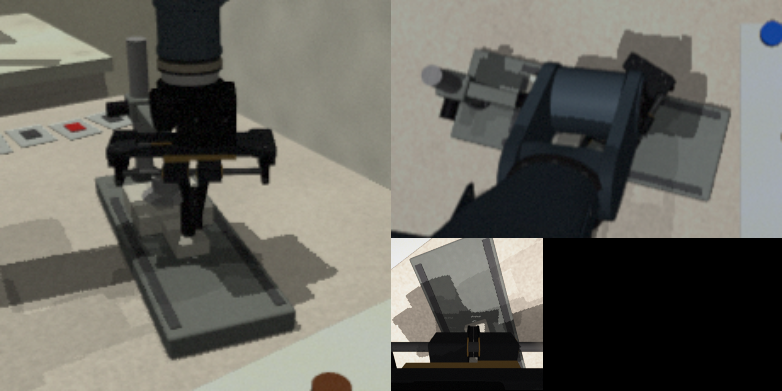

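move_arm --motion "-1 0.05 -0.016 0 0;-1 0.15 -0.05 0 0;-1 0.3 -0.1 0 0;-1 0.45 -0.15 0 0.02;-1 0.6 -0.2 -0.1 0.04;-1 0.7 -0.23 -0.3 0.06;-1 0.75 -0.25 -0.5 0.08;-1 0.75 -0.25 -0.5 0.1;-1 0.75 -0.25 -0.5 0.1;-1 0.75 -0.25 -0.5 0.1"

```text
time: 25.58
position: [0.5103, -0.1319, 0.1886]
tool_rot: [-0.341, 0.94, -0.016, -0.013]
ft_force: [-1.0, 0.3, -0.9]
grip_width: 0.0005
grip_force: 0.0
```

```bash
python3 nx.py; cat > st2.py <<'E'
from look import *
from scipy.ndimage import label
f=np.array([.2368,.9716]);e=np.array([.9716,-.2368]); c0=np.array([.5424,.0161])
ims=[]
for n in("side","top"):
    p,d,m=snap(n);w=pts(d,m);s=(w[...,:2]-c0)@f;x=(w[...,:2]-c0)@e;z=w[...,2]
    for nm,lo,hi,sl,sh,xm in(("cartop",.056,.063,-.06,.22,.056),("disc",.083,.0935,.06,.2,.035),("handle",.083,.1,-.13,.095,.02)):
        L,k=label((z>lo)&(z<hi)&(s>sl)&(s<sh)&(abs(x)<xm)); 
        if not k: print(n,nm,"none");continue
        b=1+np.argmax(np.bincount(L.ravel())[1:]);M=L==b;a=np.linalg.lstsq(np.c_[x[M],s[M],np.ones(M.sum())],z[M],rcond=None)[0]
        print(n,nm,M.sum(),"s",s[M].min().round(4),s[M].max().round(4),"x",x[M].min().round(4),x[M].max().round(4),"z",np.median(z[M]).round(4),"slopes x,s",np.degrees(a[:2]).round(1))
    ims.append(p)
a=cv2.resize(ims[0][60:260,190:390],None,fx=2,fy=2);b=cv2.resize(ims[1][130:270,150:350],None,fx=2,fy=2)
c=np.zeros((400,800,3),np.uint8);c[:,:400]=a;c[:280,400:]=b;cv2.imwrite("pics/"+sys.argv[1],c[...,::-1])
E
python3 st2.py now.png
```

```text
t 25.58 s -0.1514 x 0.0039 z 0.1886 along 0.0 across -1.0 q6 -2.68 for 30mm: [-0.14    0.1     0.5262] straight: [-0.1207  0.0889 -0.0063]
side cartop 584 s 0.0676 0.1717 x -0.0533 0.0498 z 0.0597 slopes x,s [0.3 0.3]
side disc 141 s 0.1002 0.1418 x -0.0207 0.0189 z 0.0894 slopes x,s [0.9 5.1]
side handle 58 s 0.0124 0.03 x -0.0091 0.0059 z 0.0914 slopes x,s [ 7.  25.2]
top cartop 843 s 0.0703 0.177 x -0.0503 0.0532 z 0.0603 slopes x,s [0.3 0.1]
top disc 81 s 0.1028 0.1388 x -0.018 0.0173 z 0.0899 slopes x,s [ 0.9 -0.4]
top handle 41 s 0.0145 0.0306 x -0.0068 0.0085 z 0.0949 slopes x,s [ 9.7 10.7]
```

The carriage is at travel 0.1205 from where it began, and the spindle's depth points (s≈0.119) sit at the same place. So it started partly in, and the force was its home stop. I'll confirm in the picture.

View pics/now.png

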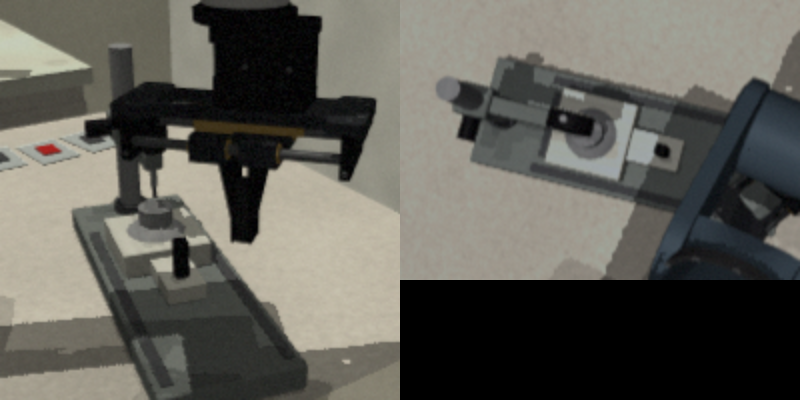

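```bash
python3 - <<'E'
from h import *
from scipy.spatial import ConvexHull
f=np.array([.2368,.9716]);e=np.array([.9716,-.2368]); c0=np.array([.5424,.0161])
w=np.load("side0.npz")["w"];s=(w[...,:2]-c0)@f;x=(w[...,:2]-c0)@e
k=(w[...,2]>.1)&(w[...,2]<.13)&(s>.09)&(s<.16)&(abs(x)<.03);print("spindle s,x",s[k].mean(),x[k].mean(),k.sum())
S=[]
for i in range(4):
    p,d,m=snap("side");w=pts(d,m);s=(w[...,:2]-c0)@f-.1205;x=(w[...,:2]-c0)@e
    M=(np.hypot(s,x)<.016)&(w[...,2]>.086)&(w[...,2]<.093)
    S.append(np.linalg.lstsq(np.c_[x[M],s[M],np.ones(M.sum())],w[...,2][M],rcond=None)[0])
print("slopes x,s deg",np.degrees(np.array(S)[:,:2]).round(2).tolist(),"z",np.array(S)[:,2].round(4),M.sum())
t,d,m=snap("top");w=pts(d,m);t0=np.load("top0.npz")["w"]
for uv in((423,205),(436,155),(396,251)):
    u,v=uv;a=w[v-14:v+14,u-14:u+14];b=t0[v-14:v+14,u-14:u+14]
    print(uv,[q[q[...,2]>.01].mean(0).round(4).tolist() for q in(a,b)])
E
```

```text
spindle s,x 0.12010299917406217 -0.0014909363581028976 30
slopes x,s deg [[-0.58, -0.53], [0.96, 0.43], [0.63, 0.28], [0.65, 1.04]] z [0.0895 0.0895 0.0897 0.0896] 66
(423, 205) [[0.5383, -0.3431, 0.0345], [0.5369, -0.3395, 0.0524]]
(436, 155) [[0.6774, -0.3676, 0.0773], [0.6769, -0.3671, 0.08]]
(396, 251) [[0.4283, -0.2667, 0.0293], [0.4281, -0.2688, 0.0164]]
```

The disc sits level on the crown at (155,210), straight under the spindle (154,185), with the carriage on its stop and the robot clear.

```bash
python3 -c "
from rig import robot
print(robot.hand_in())"
```

```text
the job is handed in; nothing more can be done
None
```

The job is handed in: the disc is balanced on the anvil crown, level within about 1°, under the gauge spindle, with the carriage against its stop. The fingers pressed the carriage handle with about 69 N at the stop, because the carriage had only about 120 mm to travel, not 150. Joint 6 also briefly read -2.854 against its -2.85 limit.

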